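# Lock the purge cover onto the regulator body

## Task

Close up the regulator: take the grey purge cover by its grip bar, lower it into the mouth of the black regulator body with the bar in line with the two white marks, push it down against the spring until its flange is flush on the rim, and twist it a quarter turn clockwise (seen from above) to the stop, so that its lugs lie under the lip. Finish while still holding it: keep gripping the cover, fully turned and pressed down flush, because it springs up when let go (a colleague fits the locking screw next). Leave the other things on the bench where they are.

Things in the scene. Friction and masses are not known exactly. Their poses are not given: they have to be found in the camera images.
- cover: Grey nylon purge cover, loose, upright on the bench, about 60 g: spigot 44 mm in diameter, 16 mm tall; above it a flange 70 mm in diameter, 6 mm thick; on top a grip bar. At the spigot's foot two lugs, 14 mm wide, 5 mm thick, reach 29.5 mm from the axis along +x and -x. Origin: centre of the spigot's (and lugs') underside; z up. A half turn makes no difference.
- cover_bar (a point): Centre of the cover's grip bar, 36 mm above the cover's origin. The bar is 46 mm long along the cover's x (in line with the lugs; white marks on the flange at its ends), 14 mm wide and 28 mm tall (22 to 50 mm above the cover's origin).
- regulator: Black regulator body, 82 mm in diameter, mouth up in a round aluminium stand (120 mm in diameter, jaws 46 mm tall), fixed to the bench. Origin: centre of the stand's underside; z up; rim 75 mm up. Once the lugs are under the lip the cover turns only clockwise seen from above and meets a stop after 84 degrees (red marks on the rim). Let go there, it springs up 6 mm, to the lip.
- mouth (a point): Centre of the regulator's mouth, in the plane of its rim; 48 mm in diameter, with a steel lip 5 mm thick. Two gaps in the lip, 22 mm wide, along this frame's +x and -x (white marks), let the lugs through. The cover goes in with its x along this x; its lugs are under the lip when its origin is over 10 mm below this point; flush (flange on the rim) it is 16 mm below.
- plunger (a joint): Yellow spring plate inside the mouth, 40 mm in diameter; 0 at rest, when its top is 4 mm below the rim; grows as it is pushed down (m), 0.012 with the cover flush. It pushes up with 3.5 N at rest and 9.5 N with the cover flush (500 N/m).
- brass_fitting: Bystander: brass inlet fitting, upright, 26 mm in diameter, 32 mm tall; origin at the centre of its underside.
- dust_cap: Bystander: orange dust cap, 32 mm in diameter, 24 mm tall; origin at the centre of its underside.
- grease_jar: Bystander: small grease jar, 48 mm in diameter, 45 mm tall; origin at the centre of its underside.
- seal_ring: Bystander: black rubber seal ring, 44 mm in diameter, 6 mm thick, lying flat; origin at the centre of its underside.
- screwdriver: Bystander: screwdriver, 170 mm long, lying along its x axis; origin at its underside.
Mind the look-alikes: they are no part of the job. What is shaped like the regulator but green is not meant.

How it is judged:
By the outcome, as a careful person would: the job done as asked, in the order asked, and still so for the second after the job is handed in, while the arm keeps its last pose, push and grip.
It also fails if it takes over 45 s, if anything falls off the work surface, if the arm or the gripper's body presses on something with over 40 N, if the wrist force passes 120 N, or if a joint passes its speed limit or range.

## Robot

A 7-joint arm with a two-finger parallel gripper is mounted at the origin on the work surface. World frame = base frame: x ahead of the robot, y to its left, z up, the work surface at z = 0. Lengths are in mm, angles in rad, forces in N, time in s.
With the tool pointing down it reaches from about 425 to 1025 mm from the base axis. Payload 9.4 kg.
Tool frame: the origin (TCP) lies midway between the tips of the shut fingers; the grasp point (between the pads) lies 19 mm behind it (grip_depth is the distance from the TCP to the grasp point, in mm); z points along the fingers, y is the direction in which the jaws open and shut (so a half turn about z gives the same grasp; the last joint's range is limited). The gripper opens to 85 mm and grips with 20 to 120 N. Pads are 22 mm wide; open, the fingers measure 114 mm over their backs; the gripper's body (76 mm by 85 mm) begins 54 mm behind the grasp point. The pads swing forward as they close: fully open they stand 13 mm farther back than shut.
Start: joints at [1.107, 0.599, -0.003, 1.599, 0.002, 0.943, -0.08], TCP at [273.48, -671.441, 231.275] pointing down, gripper open.
Joint ranges: [-2.57, 2.57], [-0.35, 1.97], [-1.29, 1.29], [0.11, 2.56], [-1.05, 4.19], [0.11, 1.86], [-2.63, 2.63]. Speed limits (rad/s): [2.22, 2.22, 3.01, 3.01, 3.14, 3.14, 3.14].

## Interface

Orientations are given as a unit quaternion [w, x, y, z].
In Python, from station import * gives the robot as it stands. The module is installed in compiled form; this text tells all that it offers.
- The arm moves only by the tool move_arm, never from a script. Its argument "motion" is a list of rows, each an object with "delta_pos": the shift along the tool's x, y, z in mm, a list of three; "rot": the turn, a rotation vector about the tool's x, y, z in degrees, a list of three; "gripper": the closure, from 0 (fully open) to 1 (shut). In form: [{"delta_pos": [dx, dy, dz], "rot": [ax, ay, az], "gripper": gripper}, ...]. A call has 1 to 12 rows; each row is the pose to reach, as a shift and turn from the pose measured when the call began, along the tool's axes at that moment; what a row does not reach only later rows make up. A row lasts 1/8 s, in which the tool goes at most 62.5 mm and 10.7 degrees, less where a joint would pass 70% of its speed; a pose out of reach is approached as far as the arm can. A call with a gripper value outside its range is refused whole. The fingers move at their own pace and stop on an object; "grip_force" is the grip in N (left out, the last holds). Time passes only in rows, so rows that repeat a pose let the fingers close. It gives the time, the measured TCP pose, the force and the opening at its end, in the units of the state.
- get_obs(): the state, without advancing time (a new reading comes with each control period).
- capture(name): name is "side" or "top"; returns (picture, depth): 420x560x3 uint8, red, green, blue; 420x560 float32, mm along the optical axis (not along the pixel's ray), 0 where there is no reading.
- get_calibration(name): a dict with "vfov" (degrees; the focal length in pixels is half the picture's height over the tangent of half this angle, whatever the lens; pixels are square), "cx", "cy" (the principal point, pixels), "R" (3x3) and "t" (3): a world point X has camera coordinates R X + t. Camera axes: x right, y down, z forward; pixel columns grow to the right and rows downward; lengths in mm; the calibration is good to about 2 mm. A picture is of the moment at which its call begins. get_calibration takes no time and is no camera call.
- hand_in(): hands the job in, once; it reports no verdict.
The state is a dict: "clock": time; "qpos": joint angles; "joint_vel": joint speeds; "joint_efforts": joint torques, N m; "eef_pos": TCP position; "ee_rot": TCP orientation; "wrist_force": force on the tool from outside, world axes, zero at the start; "moment": the same for the moment, N m; "width": opening from 0.0 (shut) to 1.0 (fully open).
Only numpy, scipy, OpenCV 4.12 (cv2) and the standard library are available. Lean on these libraries where they do the work, as an engineer would, in place of code of your own. Each camera call takes 0.05 s, during which the arm holds its last target. There are 200 camera calls.

## Working session

There is one attempt and no reset: what is moved stays moved. The work goes in short steps, Python scripts to look and compute and a tool call to move; the robot and the scene stay as the last step left them, time stands still between calls to the robot, and variables do not carry over. Pictures are saved under pics/ and viewed, about 8 in all and at most 12, crops included, and the job is handed in when it is done.

Besides the shell and the picture viewer there is one more tool, called after "Call:" by a JSON object that holds its "fn" and its "kwargs". move_arm: Moves the arm, as the interface text tells. Its arguments: {"type":"object","properties":{"motion":{"type":"array"},"grip_force":{"type":"number"}},"required":["motion"]}

```bash
mkdir -p pics; python3 - <<'E'
from station import *
import cv2,numpy as np
print(get_obs())
for n in("top","side"):
    p,d=capture(n); cv2.imwrite(f"pics/{n}0.png",p[:,:,::-1]); np.savez(f"{n}0.npz",p=p,d=d)
    print(n,get_calibration(n))
E
```

```text
{'clock': 0.0, 'qpos': array([ 1.10730648,  0.60014058, -0.00256277,  1.60011946,  0.00179895,
        0.94288814, -0.07978479]), 'joint_vel': array([-4.65550407e-04, -2.46478196e-04,  7.09957363e-04,  8.95018563e-05,
       -5.73430656e-04,  1.51052893e-03,  1.01798403e-03]), 'joint_efforts': array([-6.73228515e-04, -7.76441789e+01,  1.56441405e+00, -2.58001721e+01,
        1.23156604e-02,  9.13103402e-03, -4.82047392e-05]), 'eef_pos': array([ 273.30450559, -671.01248018,  230.40922248]), 'ee_rot': array([-7.46886565e-04,  9.81348547e-01,  1.92235342e-01, -2.12845915e-04]), 'wrist_force': array([0.52004313, 0.09920742, 0.04676648]), 'moment': array([-0.04674728,  0.03940568,  0.04514119]), 'width': 1.0009975863276752}
top {'vfov': 48.04490976939786, 'cx': 279.9279160256469, 'cy': 222.39542367337327, 'R': array([[ 0.00258012, -0.99998136,  0.00553314],
       [-0.99816698, -0.00290993, -0.06045003],
       [ 0.060465  , -0.00536703, -0.99815589]]), 't': array([ -15.04052904,  516.14441462, 1467.3415713 ])}
side {'vfov': 56.302434444109636, 'cx': 274.41764899520336, 'cy': 200.8631905747883, 'R': array([[-0.71029469, -0.70374621,  0.01492392],
       [-0.38220986,  0.36778908, -0.84773039],
       [ 0.5910982 , -0.60784246, -0.53021738]]), 't': array([380.96402495, 254.8039868 , 639.95095984])}
```

View pics/top0.png

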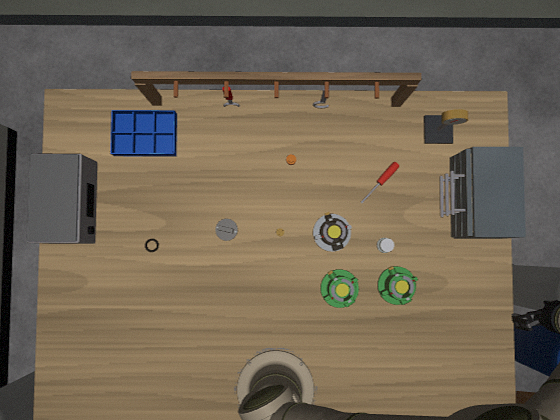

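View pics/side0.png

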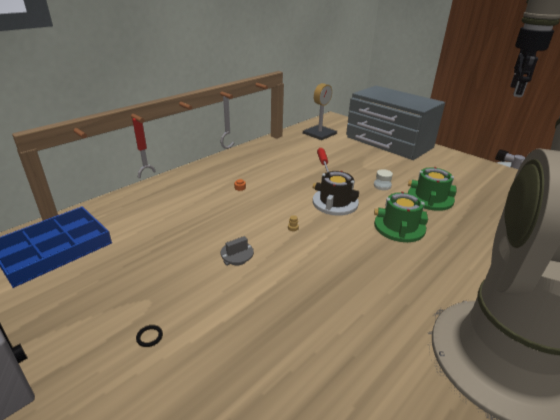

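Top view: the cover is the grey disc with a bar at (227,230), and the black regulator in its aluminium stand is at (332,232). The green look-alikes are at (340,288) and (397,286). The other round things are the jar at (387,245), brass fitting at (280,232), cap at (291,160) and ring at (152,245). I choose the grey disc and the black body, and check both in a close crop.

```bash
cat > h.py <<'E'
from station import *
import cv2,numpy as np
def cal(n):
    c=get_calibration(n); f=210/np.tan(np.radians(c["vfov"]/2)); return f,c["cx"],c["cy"],c["R"],c["t"]
def onplane(n,u,v,z):
    f,cx,cy,R,t=cal(n); C=-R.T@t; r=R.T@np.array([(u-cx)/f,(v-cy)/f,1]); return C+r*(z-C[2])/r[2]
def pts(n,d):
    f,cx,cy,R,t=cal(n); v,u=np.mgrid[:420,:560]
    X=np.stack([(u-cx)/f*d,(v-cy)/f*d,d],-1)-t; return X@R
def proj(n,X):
    f,cx,cy,R,t=cal(n); c=R@np.asarray(X)+t; return c[:2]/c[2]*f+[cx,cy]
E
python3 - <<'E'
from h import *
T=np.load("top0.npz");S=np.load("side0.npz")
def crop(p,u,v,w): return cv2.resize(p[v-w:v+w,u-w:u+w,::-1],(390,390 if 0 else 290),interpolation=cv2.INTER_CUBIC) if 0 else cv2.resize(p[v-w:v+w,u-w:u+w,::-1],(300,300),interpolation=cv2.INTER_CUBIC)
a=np.hstack([crop(T['p'],227,230,18),crop(T['p'],332,232,24)])
b=np.hstack([crop(S['p'],237,248,25),crop(S['p'],337,190,30)])
cv2.imwrite("pics/crop0.png",np.vstack([a,b]))
for n,D,(u,v,w) in [("top",T,(227,230,18)),("top",T,(332,232,24)),("side",S,(237,248,25)),("side",S,(337,190,30))]:
    P=pts(n,D['d'])[v-w:v+w,u-w:u+w]; Z=P[...,2]
    for lo,hi in ((15,30),(40,60),(60,68),(69,82)):
        m=(Z>lo)&(Z<hi)
        if m.sum()>5:
            xy=P[m][:,:2].astype(np.float32); (c,s,a)=cv2.minAreaRect(xy); print(n,u,lo,hi,m.sum(),np.round(P[m].mean(0),1),np.round(c,1),np.round(s,1),round(a,1))
E
```

```text
top 227 15 30 312 [493.2 156.1  22.6] [493.  156.5] [65.8 66.4] 0.5
top 227 40 60 67 [493.6 155.1  50.2] [493.5 155.4] [45.4 13.7] 77.7
top 332 15 30 188 [ 482.9 -172.9   18.2] [ 485.5 -173. ] [112.7 111.4] 23.9
top 332 40 60 151 [ 481.8 -172.2   47.1] [ 486.2 -174.5] [ 91.9 101.1] 66.3
top 332 60 68 23 [ 483.8 -167.9   66.1] [ 484.3 -165.5] [59.7 53.5] 15.0
top 332 69 82 431 [ 486.  -174.9   74.7] [ 487.1 -175.3] [79.  80.6] 45.5
side 237 15 30 414 [482.9 163.4  22.4] [488.6 159.3] [67.8 59.3] 54.6
side 237 40 60 170 [491.2 158.4  47.6] [493.7 156.5] [46.1 16.1] 78.1
side 337 15 30 181 [ 487.6 -164.9   22.1] [ 556.8 -221. ] [ 81.4 271.1] 53.2
side 337 40 60 329 [ 471.4 -154.8   48.6] [ 485.9 -174.1] [ 90.1 100.8] 66.7
side 337 60 68 119 [ 475.7 -159.6   63.9] [ 486.6 -169.9] [73.3 77.2] 60.8
side 337 69 82 408 [ 483.5 -172.2   73.3] [ 485.4 -174.5] [79.9 79.5] 44.5
```

View pics/crop0.png

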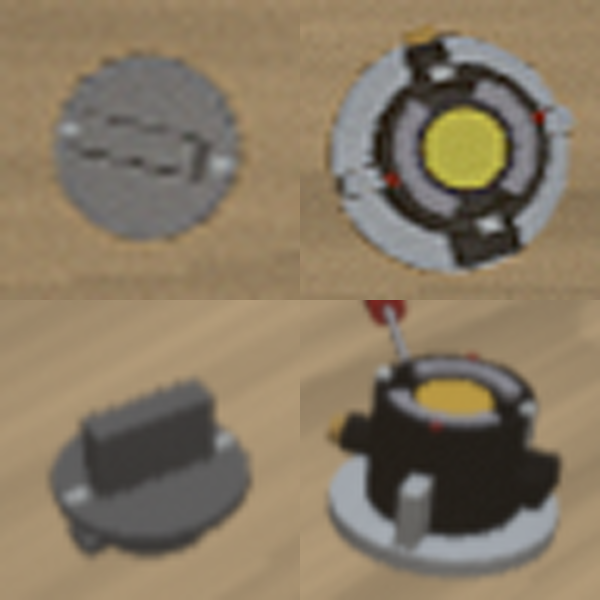

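The crops confirm both. The cover has its bar and white marks, with the bar at about 77.7°. The black body has white marks at crop (440,72) and (490,225) and red marks at (540,118) and (392,180). Next I refine the mouth centre and axis from the marks.

```bash
python3 - <<'E'
from h import *
for n,fn in (("top","top0.npz"),("side","side0.npz")):
    D=np.load(fn);p=D['p'].astype(int);P=pts(n,D['d'])
    print(n,proj(n,[486,-175,75]))
    for nm,c0,z in (("reg",(486,-175),75),("cov",(493.5,155.5),22)):
        r=np.hypot(P[...,0]-c0[0],P[...,1]-c0[1]); near=(abs(P[...,2]-z)<6)&(r<44)
        white=near&(p.min(-1)>(150 if nm=="reg" else 140))&(r>(24 if nm=="reg" else 25)); red=near&(p[...,0]>p[...,1]+50)&(p[...,2]<p[...,0]-50)&(r>30)
        for cn,m in (("white",white),("red",red)):
            k,l,s,ce=cv2.connectedComponentsWithStats(m.astype(np.uint8))
            for i in range(1,k):
                w=onplane(n,*ce[i],z); print(nm,cn,s[i,4],ce[i].round(1),w.round(1),"ang",np.degrees(np.arctan2(w[1]-c0[1],w[0]-c0[0])).round(1),np.hypot(w[0]-c0[0],w[1]-c0[1]).round(1))
    # yellow plate centre
    m=(p[...,0]>130)&(p[...,1]>100)&(p[...,2]<p[...,1]-60)&(np.hypot(P[...,0]-486,P[...,1]+175)<26)&(P[...,2]>60)
    v,u=np.nonzero(m); print("plate",m.sum(),onplane(n,u.mean(),v.mean(),71).round(1))
    m=(p[...,1]<70)  # not used
E
```

```text
top [333.4510753  231.34019859]
reg white 3 [330.3 219.3] [ 522.3 -165.7   75. ] ang 14.3 37.5
reg white 1 [337. 243.] [ 450.8 -185.6   75. ] ang -163.3 36.7
reg red 2 [346.  226.5] [ 500.7 -213.    75. ] ang -68.8 40.8
reg red 4 [322.5 236.5] [ 470.3 -141.9   75. ] ang 115.3 36.7
cov white 2 [216.5 227. ] [500.8 184.9  22. ] ang 76.1 30.3
cov white 3 [235.3 231.3] [487.4 125.9  22. ] ang -101.7 30.3
plate 125 [ 486.  -176.1   71. ]
side [337.613572   177.60719301]
reg white 1 [323. 174.] [ 523.9 -163.3   75. ] ang 17.1 39.6
cov white 3 [248.7 245.7] [488.9 126.7  22. ] ang -99.2 29.1
cov white 2 [224.5 255. ] [500.8 183.3  22. ] ang 75.2 28.7
plate 73 [ 487.1 -176.    71. ]
```

Call:
{"fn": "move_arm", "kwargs": {"motion": [{"delta_pos": [387, -297, 0], "rot": [0, 0, -55.3], "gripper": 0}, {"delta_pos": [387, -297, 0], "rot": [0, 0, -55.3], "gripper": 0}, {"delta_pos": [387, -297, 0], "rot": [0, 0, -55.3], "gripper": 0}, {"delta_pos": [387, -297, 0], "rot": [0, 0, -55.3], "gripper": 0}, {"delta_pos": [387, -297, 0], "rot": [0, 0, -55.3], "gripper": 0}, {"delta_pos": [387, -297, 0], "rot": [0, 0, -55.3], "gripper": 0}, {"delta_pos": [387, -297, 0], "rot": [0, 0, -55.3], "gripper": 0}, {"delta_pos": [387, -297, 0], "rot": [0, 0, -55.3], "gripper": 0}, {"delta_pos": [515.5, -682.4, 60], "rot": [0, 0, -55.3], "gripper": 0}, {"delta_pos": [515.5, -682.4, 60], "rot": [0, 0, -55.3], "gripper": 0}, {"delta_pos": [515.5, -682.4, 60], "rot": [0, 0, -55.3], "gripper": 0}, {"delta_pos": [515.5, -682.4, 60], "rot": [0, 0, -55.3], "gripper": 0}], "grip_force": 80}}

```text
clock: 1.6
eef_pos: [503.2, -1.4, 194.4]
ee_rot: [-0.001, 0.78, 0.626, 0.0]
wrist_force: [1.1, 0.4, 0.1]
width: 1.001
```

```bash
cat >> h.py <<'E'
from scipy.spatial.transform import Rotation as Ro
def to(x,y,z,phi):
    "tool shift (mm) and rotvec (deg) to TCP x,y,z, tool down with tool x at phi deg"
    o=get_obs(); A=Ro.from_quat(o["ee_rot"],scalar_first=True)
    B=Ro.from_euler("z",phi,degrees=True)*Ro.from_euler("x",180,degrees=True)
    print("to",(x,y,z,phi),A.inv().apply(np.array([x,y,z])-o["eef_pos"]).round(1),np.degrees((A.inv()*B).as_rotvec()).round(1))
E
python3 -c "
from h import *
to(493.5,155.5,110,77.5);to(493.5,155.5,25,77.5)"
```

```text
to (493.5, 155.5, 110, 77.5) [150.9 -43.5  84.6] [-0.  -0.1 -0.1]
to (493.5, 155.5, 25, 77.5) [150.8 -43.4 169.6] [-0.  -0.1 -0.1]
```

Call:
{"fn": "move_arm", "kwargs": {"motion": [{"delta_pos": [151, -43.4, 84.5], "rot": [0, 0, 0], "gripper": 0}, {"delta_pos": [151, -43.4, 84.5], "rot": [0, 0, 0], "gripper": 0}, {"delta_pos": [151, -43.4, 84.5], "rot": [0, 0, 0], "gripper": 0}, {"delta_pos": [151, -43.4, 84.5], "rot": [0, 0, 0], "gripper": 0}, {"delta_pos": [151, -43.4, 84.5], "rot": [0, 0, 0], "gripper": 0}]}}

```text
clock: 2.22
eef_pos: [493.3, 155.1, 109.8]
ee_rot: [-0.001, 0.78, 0.626, -0.0]
wrist_force: [-0.2, -0.8, 0.1]
width: 1.0
```

```bash
python3 - <<'E'
from h import *
to(493.5,155.5,25,77.5); print(get_obs()["eef_pos"])
p,d=capture("side"); q,e=capture("top")
cv2.imwrite("pics/pre.png",np.hstack([cv2.resize(x[v-60:v+60,u-60:u+60,::-1],(400,400),interpolation=cv2.INTER_CUBIC) for x,u,v in((p,237,215),(q,227,230))]))
E
```

```text
to (493.5, 155.5, 25, 77.5) [ 0.4  0.2 84.8] [-0.1 -0.  -0. ]
[493.34169336 155.10517268 109.83531657]
```

View pics/pre.png

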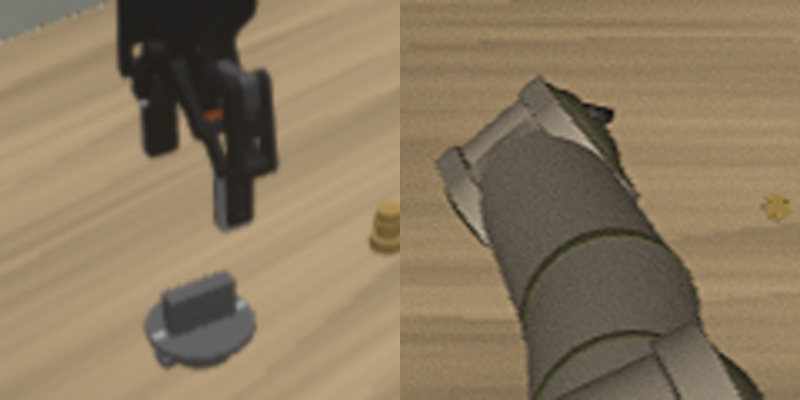

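The side view shows the fingers standing above the cover on both sides of the bar (left half, bar at 200,300). I descend and grip.

Call:
{"fn": "move_arm", "kwargs": {"motion": [{"delta_pos": [0.3, 0.2, 60], "rot": [0, 0, 0], "gripper": 0}, {"delta_pos": [0.3, 0.2, 84.5], "rot": [0, 0, 0], "gripper": 0}, {"delta_pos": [0.3, 0.2, 84.5], "rot": [0, 0, 0], "gripper": 0}, {"delta_pos": [0.3, 0.2, 84.5], "rot": [0, 0, 0], "gripper": 1}, {"delta_pos": [0.3, 0.2, 84.5], "rot": [0, 0, 0], "gripper": 1}, {"delta_pos": [0.3, 0.2, 84.5], "rot": [0, 0, 0], "gripper": 1}, {"delta_pos": [0.3, 0.2, 84.5], "rot": [0, 0, 0], "gripper": 1}, {"delta_pos": [0.3, 0.2, 84.5], "rot": [0, 0, 0], "gripper": 1}, {"delta_pos": [0.3, 0.2, 84.5], "rot": [0, 0, 0], "gripper": 1}, {"delta_pos": [0.3, 0.2, 84.5], "rot": [0, 0, 0], "gripper": 1}, {"delta_pos": [0.3, 0.2, 84.5], "rot": [0, 0, 0], "gripper": 1}, {"delta_pos": [0.3, 0.2, 84.5], "rot": [0, 0, 0], "gripper": 1}], "grip_force": 80}}

```text
clock: 3.82
eef_pos: [494.5, 154.4, 26.7]
ee_rot: [-0.0, 0.781, 0.625, 0.001]
wrist_force: [-1.1, -1.6, 8.4]
width: 0.146
```

Call:
{"fn": "move_arm", "kwargs": {"motion": [{"delta_pos": [0, 0, -50], "rot": [0, 0, 0], "gripper": 1}, {"delta_pos": [0, 0, -110], "rot": [0, 0, 0], "gripper": 1}, {"delta_pos": [0, 0, -150], "rot": [0, 0, 0], "gripper": 1}, {"delta_pos": [0, 0, -150], "rot": [0, 0, 0], "gripper": 1}]}}

```text
clock: 4.32
eef_pos: [495.8, 154.7, 179.7]
ee_rot: [0.001, 0.781, 0.624, 0.003]
wrist_force: [0.3, -0.5, 0.1]
width: 0.146
```

```bash
python3 - <<'E'
from h import *
o=get_obs();print(o["eef_pos"],o["width"],o["wrist_force"])
to(486.5,-175.5,180,180+17)
p,d=capture("side"); u,v=proj("side",o["eef_pos"]).astype(int); print(u,v)
cv2.imwrite("pics/held.png",cv2.resize(p[v-50:v+50,u-50:u+50,::-1],(500,500),interpolation=cv2.INTER_CUBIC))
E
```

```text
[495.81338983 154.65965294 179.67433679] 0.1458521765225878 [ 0.25257321 -0.53228405  0.14646569]
to (486.5, -175.5, 180, 197) [-324.1   63.6   -1.3] [   0.4    0.2 -119.7]
233 184
```

View pics/held.png

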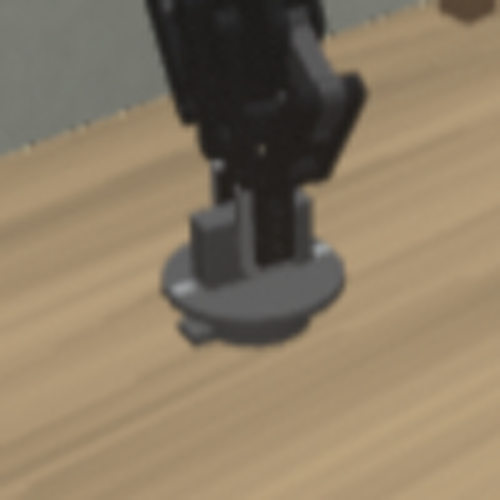

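The cover is held upright and square, with its flange at (253,285) in the crop and its lug to the left. I carry it over the mouth, turned to 197°.

Call:
{"fn": "move_arm", "kwargs": {"motion": [{"delta_pos": [-60, 12, 0], "rot": [0.1, 0, -10.5], "gripper": 1}, {"delta_pos": [-120, 23.5, 0], "rot": [0.1, 0, -21], "gripper": 1}, {"delta_pos": [-180, 35.3, 0], "rot": [0.1, 0, -31.5], "gripper": 1}, {"delta_pos": [-240, 47, 0], "rot": [0.2, 0, -42], "gripper": 1}, {"delta_pos": [-290, 57, 0], "rot": [0.2, 0, -52.5], "gripper": 1}, {"delta_pos": [-324, 63.6, 0], "rot": [0.3, 0, -63], "gripper": 1}, {"delta_pos": [-324, 63.6, 0], "rot": [0.3, 0.1, -74], "gripper": 1}, {"delta_pos": [-324, 63.6, 0], "rot": [0.4, 0.1, -85], "gripper": 1}, {"delta_pos": [-324, 63.6, 0], "rot": [0.4, 0.2, -96], "gripper": 1}, {"delta_pos": [-324, 63.6, 0], "rot": [0.4, 0.2, -107], "gripper": 1}, {"delta_pos": [-324, 63.6, 0], "rot": [0.4, 0.2, -118], "gripper": 1}, {"delta_pos": [-324, 63.6, 0], "rot": [0.4, 0.2, -119.7], "gripper": 1}]}}

```text
clock: 5.88
eef_pos: [484.8, -175.6, 175.5]
ee_rot: [-0.002, -0.15, 0.989, 0.001]
wrist_force: [-0.1, 0.3, -1.0]
width: 0.141
```

```bash
python3 - <<'E'
from h import *
o=get_obs();print(o["eef_pos"],o["ee_rot"],o["qpos"].round(2))
to(486.5,-175.5,125,197)
E
```

```text
[ 484.8032481  -175.55349118  175.53186916] [-0.00225023 -0.14969425  0.98872916  0.00110368] [ 0.87  0.58 -0.91  2.09  0.65  0.79  1.42]
to (486.5, -175.5, 125, 197) [-1.8 -0.6 50.5] [ 0.2 -0.2  0.2]
```

Call:
{"fn": "move_arm", "kwargs": {"motion": [{"delta_pos": [-1.8, -0.6, 40], "rot": [0.2, -0.2, 0.2], "gripper": 1}, {"delta_pos": [-1.8, -0.6, 63], "rot": [0.2, -0.2, 0.2], "gripper": 1}, {"delta_pos": [-1.8, -0.6, 63], "rot": [0.2, -0.2, 0.2], "gripper": 1}]}}

```text
clock: 6.25
eef_pos: [484.7, -174.7, 110.0]
ee_rot: [-0.002, -0.149, 0.989, 0.001]
wrist_force: [-0.5, 1.0, 0.2]
width: 0.149
```

```bash
python3 - <<'E'
from h import *
o=get_obs();e=o["eef_pos"];print(e,o["ee_rot"])
p,d=capture("side"); P=pts("side",d); zf=e[2]-4.7
r=np.hypot(P[...,0]-e[0],P[...,1]-e[1]); g=p.astype(int)
for nm,lo,hi in(("flangetop",zf-2.5,zf+2.5),):
    m=(r<42)&(P[...,2]>lo)&(P[...,2]<hi)&(g.max(-1)-g.min(-1)<25)
    (c,s,a)=cv2.minAreaRect(P[m][:,:2].astype(np.float32)); cc,rad=cv2.minEnclosingCircle(P[m][:,:2].astype(np.float32)); print(nm,m.sum(),P[m].mean(0).round(1),c,s,a,cc,rad)
m=(r<40)&(g.min(-1)>140)&(abs(P[...,2]-zf)<6)
k,l,s,ce=cv2.connectedComponentsWithStats(m.astype(np.uint8))
for i in range(1,k): print("white",s[i,4],ce[i].round(1),onplane("side",*ce[i],zf).round(1))
u,v=proj("side",[486,-175,90]).astype(int)
cv2.imwrite("pics/over.png",cv2.resize(p[v-40:v+40,u-40:u+40,::-1],(560,560),interpolation=cv2.INTER_CUBIC))
E
```

```text
[ 484.72679191 -174.69951988  110.02397566] [-0.00247565 -0.14855638  0.98890011  0.00120288]
flangetop 180 [ 475.4 -162.   105.2] (476.3771667480469, -166.41876220703125) (66.86355590820312, 55.60440444946289) 42.01641082763672 (480.77978515625, -171.61123657226562) 34.938175201416016
```

View pics/over.png

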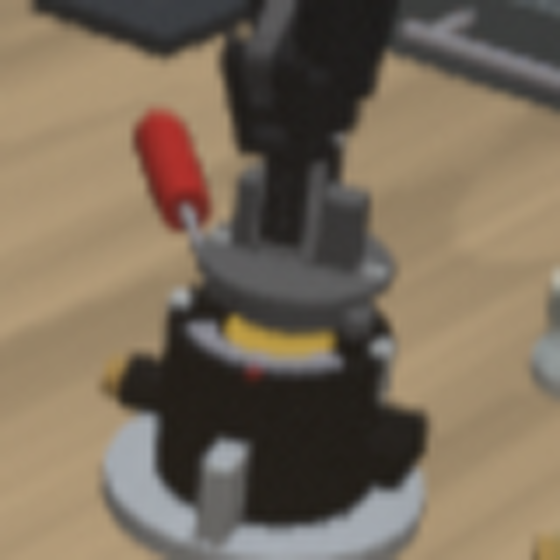

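The cover sits over the mouth: its marks at (375,268) and (213,240) line up with the rim's white marks at (380,348) and (180,300). I fit the flange and rim edges in this same view to get the remaining offset.

```bash
cat >> h.py <<'E'
from scipy.optimize import least_squares
def rimfit(P,m,c0,R,sector):
    "fit centre of a circle of radius R to the outer points (max radius per bearing) of mask m, bearings within sector"
    q=P[m][:,:2]; b=np.degrees(np.arctan2(q[:,1]-c0[1],q[:,0]-c0[0])); r=np.hypot(*(q-c0).T); e=[]
    for a in range(*sector,8):
        k=np.abs((b-a+180)%360-180)<4
        if k.any(): e.append(q[k][r[k].argmax()])
    e=np.array(e); s=least_squares(lambda x:np.hypot(*(e-x[:2]).T)-x[2],[*c0,R],loss="soft_l1"); return len(e),s.x.round(1),np.abs(s.fun).mean().round(2)
E
python3 - <<'E'
from h import *
o=get_obs();e=o["eef_pos"];print(e)
p,d=capture("side"); P=pts("side",d); g=p.astype(int); c0=np.array([485.,-175])
r=np.hypot(P[...,0]-c0[0],P[...,1]-c0[1]);Z=P[...,2]
S0=np.load("side0.npz");P0=pts("side",S0['d']);r0=np.hypot(P0[...,0]-c0[0],P0[...,1]-c0[1])
C=np.load("side0.npz")
for sec in((70,206),(90,186)):
    print("flange",rimfit(P,(r<45)&(abs(Z-105)<3),c0,35,sec),"rim",rimfit(P0,(r0<48)&(abs(P0[...,2]-75)<3),c0,41,sec))
    c1=np.array([493.5,155.5]);r1=np.hypot(P0[...,0]-c1[0],P0[...,1]-c1[1]);print("cover before",rimfit(P0,(r1<45)&(abs(P0[...,2]-22)<3),c1,35,sec))
print([get_obs()["eef_pos"].round(1) for _ in range(2)])
E
```

```text
[ 485.60881004 -174.7715911   111.30190645]
flange (17, array([ 482.8, -174.1,   34.4]), np.float64(0.72)) rim (17, array([ 487.6, -176.3,   42. ]), np.float64(0.79))
cover before (17, array([493.7, 156.8,  34.5]), np.float64(0.38))
flange (12, array([ 481.9, -173.2,   33.3]), np.float64(0.75)) rim (12, array([ 488.8, -176.9,   43.2]), np.float64(0.45))
cover before (12, array([493.1, 156.9,  34. ]), np.float64(0.41))
[array([ 486.2, -175. ,  112.2]), array([ 486.2, -175. ,  112.2])]
```

```bash
sed -i 's/x\[2\],\[\*c0,R\]/R,[*c0]/' h.py; cat >> h.py <<'E'
def check(n=2):
    c0=np.array([485.5,-175.]); S0=np.load("side0.npz");P0=pts("side",S0['d']);r0=np.hypot(*np.moveaxis(P0[...,:2]-c0,-1,0))
    for i in range(n):
        e=get_obs()["eef_pos"]; p,d=capture("side"); P=pts("side",d); r=np.hypot(*np.moveaxis(P[...,:2]-c0,-1,0))
        print(e.round(1),"flange",rimfit(P,(r<45)&(abs(P[...,2]-e[2]+4.7)<3),c0,34.5,(70,206)))
    print("rim",rimfit(P0,(r0<48)&(abs(P0[...,2]-75)<3),c0,41,(70,206)))
    return p
E
python3 -c "
from h import *
check(4);print(get_obs()['ee_rot']);to(487.5,-175.5,112,197)"
```

```text
[ 486.2 -175.   112.2] flange (17, array([ 483.7, -174.5]), np.float64(0.62))
[ 486.6 -175.2  112.7] flange (17, array([ 483.9, -173.9]), np.float64(0.78))
[ 486.8 -175.3  113.1] flange (17, array([ 483.5, -174.7]), np.float64(0.91))
[ 486.8 -175.5  113.2] flange (17, array([ 484.6, -174.1]), np.float64(0.58))
rim (17, array([ 486.7, -175.5]), np.float64(0.65))
[ 2.84338227e-04 -1.47856587e-01  9.89008568e-01 -6.32967638e-04]
to (487.5, -175.5, 112, 197) [-0.7 -0.1  1.2] [-0.1  0.   0. ]
```

Call:
{"fn": "move_arm", "kwargs": {"motion": [{"delta_pos": [-1.4, -0.8, 4], "rot": [0, 0, 0], "gripper": 1}, {"delta_pos": [-1.4, -0.8, 8], "rot": [0, 0, 0], "gripper": 1}, {"delta_pos": [-1.4, -0.8, 11], "rot": [0, 0, 0], "gripper": 1}, {"delta_pos": [-1.4, -0.8, 14], "rot": [0, 0, 0], "gripper": 1}, {"delta_pos": [-1.4, -0.8, 17], "rot": [0, 0, 0], "gripper": 1}, {"delta_pos": [-1.4, -0.8, 18], "rot": [0, 0, 0], "gripper": 1}]}}

```text
clock: 7.3
eef_pos: [488.3, -175.9, 95.2]
ee_rot: [0.0, -0.148, 0.989, -0.001]
wrist_force: [-1.7, -0.4, 3.4]
width: 0.147
```

```bash
python3 -c "
from h import *
p=check(3);o=get_obs();print(o['wrist_force'],o['moment'],o['width']);to(488.4,-176,85,197)
u,v=proj('side',[486,-175,80]).astype(int)
cv2.imwrite('pics/in1.png',cv2.resize(p[v-40:v+40,u-40:u+40,::-1],(560,560),interpolation=cv2.INTER_CUBIC))"
```

```text
[ 488.3 -175.9   95.2] flange (17, array([ 485.8, -175.3]), np.float64(1.27))
[ 488.3 -175.9   95.2] flange (17, array([ 485.9, -175. ]), np.float64(0.88))
[ 488.4 -175.9   95.3] flange (17, array([ 486.4, -174.7]), np.float64(0.79))
rim (17, array([ 486.7, -175.5]), np.float64(0.65))
[-1.92552302  0.453508    3.83943328] [0.04029036 0.32623737 0.02270269] 0.14394582327198205
to (488.4, -176, 85, 197) [-0.  -0.1 10.4] [-0.1  0.   0. ]
```

View pics/in1.png

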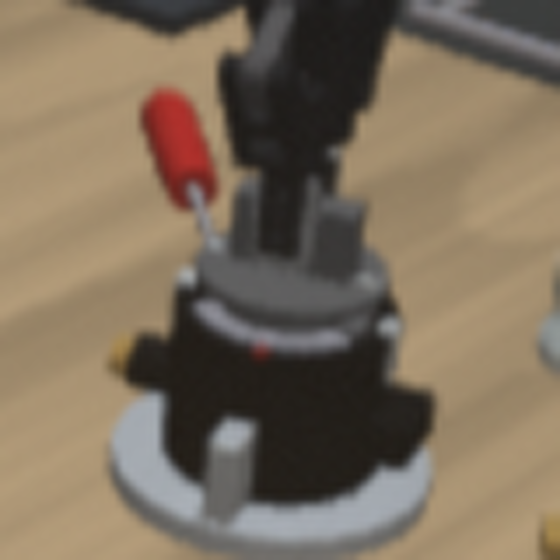

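The cover has entered the mouth: flange just above the rim, Fz only 3.8 N (spring), laterally about 0.5 mm off. I press further.

Call:
{"fn": "move_arm", "kwargs": {"motion": [{"delta_pos": [0, 0, 2.5], "rot": [0, 0, 0], "gripper": 1}, {"delta_pos": [0, 0, 5], "rot": [0, 0, 0], "gripper": 1}, {"delta_pos": [0, 0, 7], "rot": [0, 0, 0], "gripper": 1}, {"delta_pos": [0, 0, 8.5], "rot": [0, 0, 0], "gripper": 1}, {"delta_pos": [0, 0, 9.5], "rot": [0, 0, 0], "gripper": 1}, {"delta_pos": [0, 0, 9.5], "rot": [0, 0, 0], "gripper": 1}]}}

```text
clock: 8.2
eef_pos: [488.4, -175.9, 86.0]
ee_rot: [0.0, -0.148, 0.989, -0.001]
wrist_force: [-1.9, -0.4, 7.2]
width: 0.144
```

Call:
{"fn": "move_arm", "kwargs": {"motion": [{"delta_pos": [0, 0, 1], "rot": [0, 0, 0], "gripper": 1}, {"delta_pos": [0, 0, 1.5], "rot": [0, 0, 0], "gripper": 1}, {"delta_pos": [0, 0, 1.5], "rot": [0, 0, 0], "gripper": 1}]}}

```text
clock: 8.57
eef_pos: [488.4, -176.0, 85.6]
ee_rot: [0.0, -0.148, 0.989, -0.002]
wrist_force: [-5.4, 0.5, 22.1]
width: 0.14
```

Call:
{"fn": "move_arm", "kwargs": {"motion": [{"delta_pos": [0, 0, 0.7], "rot": [0, 0, 0], "gripper": 1}, {"delta_pos": [0, 0, 1.2], "rot": [0, 0, 0], "gripper": 1}, {"delta_pos": [0, 0, 1.2], "rot": [0, 0, 0], "gripper": 1}]}}

```text
clock: 8.95
eef_pos: [488.4, -176.0, 85.6]
ee_rot: [0.001, -0.148, 0.989, -0.002]
wrist_force: [-5.6, -0.5, 23.9]
width: 0.146
```

Flush: force jumped to 22–24 N at TCP z 85.6. Now I twist clockwise (tool +z) while pressing.

Call:
{"fn": "move_arm", "kwargs": {"motion": [{"delta_pos": [0.2, -0.1, 0.9], "rot": [0, 0, 6], "gripper": 1}, {"delta_pos": [0.3, -0.2, 0.9], "rot": [0, 0, 13], "gripper": 1}, {"delta_pos": [0.4, -0.3, 0.9], "rot": [0, 0, 20], "gripper": 1}, {"delta_pos": [0.6, -0.4, 0.9], "rot": [0, 0, 27], "gripper": 1}, {"delta_pos": [0.8, -0.5, 0.9], "rot": [0, 0, 34], "gripper": 1}, {"delta_pos": [0.9, -0.5, 0.9], "rot": [0, 0, 40], "gripper": 1}, {"delta_pos": [0.9, -0.5, 0.9], "rot": [0, 0, 40], "gripper": 1}], "grip_force": 110}}

```text
clock: 9.82
eef_pos: [488.6, -177.1, 85.8]
ee_rot: [0.003, 0.2, 0.98, -0.003]
wrist_force: [-1.5, -0.5, 16.1]
width: 0.142
```

```bash
python3 -c "
from h import *
o=get_obs();print(o['wrist_force'],o['moment'],o['width'],o['qpos'].round(2),o['eef_pos'],'phi',Ro.from_quat(o['ee_rot'],scalar_first=True).as_matrix()[:,0])
to(487.2,-177.5,84.6,197-84)"
```

```text
[-1.52925459 -0.52069862 16.13387364] [-0.10971503  0.62451276 -0.08473069] 0.1421714700632622 [ 0.63  0.64 -0.58  2.17  0.72  0.53  0.68] [ 488.60204965 -177.12331208   85.75209347] phi [-0.92002538  0.39181129 -0.00610059]
to (487.2, -177.5, 84.6, 113) [ 1.1 -0.9  1.1] [-0.1  0.4 43.9]
```

Call:
{"fn": "move_arm", "kwargs": {"motion": [{"delta_pos": [0.2, -0.2, 1.1], "rot": [0, 0, 7], "gripper": 1}, {"delta_pos": [0.4, -0.3, 1.1], "rot": [0, 0.1, 14], "gripper": 1}, {"delta_pos": [0.6, -0.4, 1.1], "rot": [0, 0.2, 21], "gripper": 1}, {"delta_pos": [0.7, -0.5, 1.1], "rot": [0, 0.2, 28], "gripper": 1}, {"delta_pos": [0.8, -0.6, 1.1], "rot": [0, 0.3, 34], "gripper": 1}, {"delta_pos": [0.9, -0.7, 1.1], "rot": [0, 0.3, 38], "gripper": 1}, {"delta_pos": [0.9, -0.7, 1.1], "rot": [0, 0.3, 41], "gripper": 1}, {"delta_pos": [0.9, -0.7, 1.1], "rot": [0, 0.3, 41], "gripper": 1}]}}

```text
clock: 10.82
eef_pos: [488.2, -178.0, 85.7]
ee_rot: [0.002, 0.531, 0.848, -0.001]
wrist_force: [-1.6, -0.7, 18.5]
width: 0.14
```

```bash
python3 -c "
from h import *
o=get_obs();x=Ro.from_quat(o['ee_rot'],scalar_first=True).as_matrix()[:,0];print(o['wrist_force'],o['moment'],o['width'],o['eef_pos'],'phi',np.degrees(np.arctan2(x[1],x[0])))"
```

```text
[-1.61485987 -0.68301271 18.5218781 ] [-0.05726788  0.64117419 -0.0391641 ] 0.13961490441748103 [ 488.21917005 -177.98117412   85.73800291] phi 115.88376263148635
```

Call:
{"fn": "move_arm", "kwargs": {"motion": [{"delta_pos": [0, -0.1, 1.1], "rot": [0, 0, 2], "gripper": 1}, {"delta_pos": [0, -0.1, 1.1], "rot": [0, 0, 3.5], "gripper": 1}, {"delta_pos": [0, -0.1, 1.1], "rot": [0, 0, 5], "gripper": 1}, {"delta_pos": [0, -0.1, 1.1], "rot": [0, 0, 6], "gripper": 1}, {"delta_pos": [0, -0.1, 1.1], "rot": [0, 0, 6], "gripper": 1}]}}

```text
clock: 11.45
eef_pos: [488.4, -178.2, 85.7]
ee_rot: [0.003, 0.573, 0.82, -0.002]
wrist_force: [-4.4, -1.2, 21.0]
width: 0.14
```

```bash
python3 -c "
from h import *
p=check(1);o=get_obs();x=Ro.from_quat(o['ee_rot'],scalar_first=True).as_matrix()[:,0];print(o['wrist_force'],o['moment'],o['width'],o['eef_pos'],'phi',np.degrees(np.arctan2(x[1],x[0])))
u,v=proj('side',[486,-175,80]).astype(int)
cv2.imwrite('pics/tw.png',cv2.resize(p[v-40:v+40,u-40:u+40,::-1],(560,560),interpolation=cv2.INTER_CUBIC))"
```

```text
[ 488.4 -178.2   85.7] flange (17, array([ 486.6, -176.2]), np.float64(1.03))
rim (17, array([ 486.7, -175.5]), np.float64(0.65))
[-4.0967047  -0.23745917 19.78915147] [0.02167452 1.12643011 1.61189205] 0.13966466528477262 [ 488.40623538 -178.19632302   85.7145261 ] phi 110.14333429032065
```

View pics/tw.png

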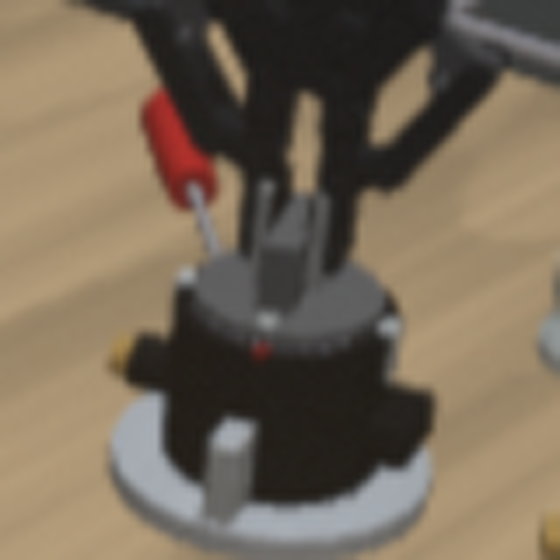

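The white mark at (268,318) meets the red stop mark at (262,348), the flange is flush on the rim, and the stop torque is up at 1.6 N m with 20 N of push. I hand in while holding.

```bash
python3 -c "
from h import *
check(3);o=get_obs();print(o['wrist_force'],o['moment'],o['width'],o['eef_pos'],o['clock']);print(hand_in())"
```

```text
[ 488.4 -178.2   85.7] flange (17, array([ 487.3, -175.6]), np.float64(1.02))
[ 488.4 -178.2   85.7] flange (17, array([ 486.8, -175.6]), np.float64(0.98))
[ 488.4 -178.2   85.7] flange (17, array([ 486.9, -175.3]), np.float64(0.73))
rim (17, array([ 486.7, -175.5]), np.float64(0.65))
[-4.22960454 -2.37244427 20.69724374] [0.09167865 1.19953782 1.56699196] 0.13924242611465365 [ 488.37180432 -178.1726977    85.72642964] 11.65
the job is handed in; nothing more can be done
None
```

The regulator is closed and handed in. I took the grey cover by its bar, lowered it into the black body's mouth along the white marks, and pressed it flush. I then turned it clockwise to the stop, and the arm is still gripping and pressing it.

- **Flush:** the force jumped from 7 N to 22 N at a tool height of 85.6 mm. It then held steady at 85.7 mm with about 20 N of push.
- **Fully turned:** the tool turned about 87° against the nominal 84°. The twisting moment rose from about 0 to 1.6 N m, so it is at the stop, and the cover's white mark stands at the red mark in the picture. The extra 3° or so is start-angle error or arm compliance.
- **Centring:** the flange centre measures within about 0.6 mm of the rim centre. Before insertion the camera put the cover about 1.5 mm off the position expected from the grasp. I split the difference, and it went in without jamming.
- **Time and bystanders:** the job took 11.65 s. The arm passed well above the bystanders, but I took no final picture of the whole bench to check them.

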